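Sweep the entry fobs into the key tray

TASK

Three round door-entry fobs (red, green, blue) lie scattered over the hall console. Sweep all three across the table top with the fingers, through the open front of the black key tray, so that each lies wholly inside it, and finish clear of everything. Only push them, never pick one up off the table, and leave the tin and the other things on the console where they are.

Things in the scene. Friction and masses are not known exactly. Their poses are not given: they have to be found in the camera images.
- tray: charcoal-black key tray fixed to the table: three walls 22 mm high, 8 mm thick, round a grey-green inside 150 mm wide (own x, -75 to +75) and 120 mm deep (own y, -60 to +60). Open, without sill, at own y = -60; the back wall is at own y = +60. The inside is level with the table, so things slide straight in. Origin: centre of the inside, at table height
- fob_red: red round plastic door-entry fob with a white centre, a flat disc 38 mm across and 10 mm thick, about 18 g, loose and sliding on the table; origin at the centre of its underside
- fob_green: green round plastic door-entry fob with a white centre, a flat disc 38 mm across and 10 mm thick, about 18 g, loose and sliding on the table; origin at the centre of its underside
- fob_blue: blue round plastic door-entry fob with a white centre, a flat disc 38 mm across and 10 mm thick, about 18 g, loose and sliding on the table; origin at the centre of its underside
- polish_tin: flat round dark shoe-polish tin with a brass-coloured top, 58 mm across, 26 mm high, standing loose in the middle of the work; origin at the centre of its underside. To be left alone
- door_key: flat brass door key lying loose, 64 mm long (along its own y, from -32 to +32), 24 mm wide, 5 mm thick; origin at the middle of its length, on the surface. To be left alone
- padlock: small brass padlock lying flat and loose, 40 mm wide (own x), 62 mm long (own y, from -27 to +35), 18 mm high; origin about its middle, on the surface. To be left alone
- tape_roll: grey roll of tape standing flat, 60 mm across, 24 mm high, loose; origin at the centre of its underside. To be left alone
- shoe_brush: loose dark wooden shoe brush, 120 mm long (own y), 45 mm wide (own x), 36 mm high; origin at the centre of its underside. To be left alone
- candle_jar: loose amber candle jar, 66 mm across, 60 mm high; origin at the centre of its underside. To be left alone
Mind the look-alikes: they are no part of the job. Of the things that look like the fob_red, the larger one is meant.

How it is judged:
By the outcome, as a careful person would: the job done as asked, in the order asked, and still so for the second after the job is handed in, with the robot touching nothing.
It also fails if it takes over 72 s, if anything falls off the work surface, if the arm or the gripper's body presses on something with over 40 N, if the wrist force passes 120 N, or if a joint passes its speed limit or range.

ROBOT

A 6-joint arm with a two-finger parallel gripper is mounted at the origin on the work surface. World frame = base frame: x ahead of the robot, y to its left, z up, the work surface at z = 0. Lengths are in m, angles in degrees, forces in N, time in s.
With the tool pointing down it reaches from about 0.35 to 0.975 m from the base axis. Payload 4.9 kg.
Tool frame: the origin (TCP) lies at the very end of the fingers, on their centre line; the grasp point (between the pads) lies behind it (ctrl.tcp_to_grasp is the z of the grasp point in the tool frame, in m); z points along the fingers, y is the line along which they close (so a half turn about z gives the same grasp; the last joint's range is limited). The gripper opens to 85 mm and grips with 20 to 120 N. Pads are 22 mm wide; open, the fingers measure 114 mm over their backs; the gripper's body (76 mm by 85 mm) begins 54 mm behind the grasp point. The pads swing forward as they close: fully open they stand 13 mm farther back than shut.
Start: joints at [-79.183, 3.019, 92.412, -0, 84.569, -6.818], TCP at [0.189, -0.596, 0.231] pointing down, gripper open.
Joint ranges: [-172.51, 172.51], [-57.92, 126.97], [3.15, 148.05], [-58.71, 238.71], [5.1, 150.11], [-179.66, 179.66]. Speed limits (degrees/s): [147.25, 147.25, 180, 180, 180, 180].

INTERFACE

Orientations are given as a 3x3 rotation matrix whose columns are the frame's x, y, z axes.
In Python, from plant import ctrl gives the robot as it stands.
- The arm moves only by the shell command python3 -m pendant 'ROWS'. ROWS is JSON, a list of rows, each an object with "slide": the shift along the world's x, y, z in cm, a list of three; "dr": the turn, a rotation vector about the world's x, y, z in degrees, a list of three; "fingers": the finger opening in cm, from 0 to 8.54. A call has 1 to 20 rows; each row is the pose to reach, as a shift and turn from the pose commanded when the call began; what a row does not reach only later rows make up. A row lasts 1/12 s, in which the tool goes at most 41.7 mm and 7.16 degrees, less where a joint would pass 70% of its speed; a pose out of reach is approached as far as the arm can. A call with a gripper value outside its range is refused whole. The fingers move at their own pace and stop on an object; the grip force is fixed at half the most. Time passes only in rows, so rows that repeat a pose let the fingers close. It gives the time, the measured TCP pose, the force, the opening and the grip force at its end, in the units of the state.
- ctrl.get_state(): the state, without advancing time (a new reading comes with each control period).
- ctrl.snapshot(name): name is "scene" or "side" or "wrist"; returns a dict with "pixels" (384x512x3 uint8, red, green, blue), "intrinsics" (3x3 intrinsics, pixels), "position" and "rotation" of the camera in the world. Camera axes: x right, y down, z forward; pixel columns grow to the right and rows downward; lengths in m; the calibration is good to about 2 mm. A picture is of the moment at which its call begins. There is no depth.
- ctrl.job_done(): hands the job in; it is judged then, once.
Trained networks look in a picture, given as the dict that the camera call returned (one of the last four; its "shot" number tells which), for a name from the list of things; names that differ only in an ending like _2 or _b are one class to them, and where a whole thing is asked for, a point or a joint stands for the part that bears it (a point fixed in the world has none). Each returns a list of dicts, best first, with "conf" (0 to 1); they miss things now and then, are a little off and sometimes report something else, mostly with a low value. They report only what shows in the picture. A call takes as long as a camera call. They do not tell look-alikes from the thing itself.
- ctrl.look_for(name, picture): "box" ([left, top, width, height] in pixels, round what is visible of it).
- ctrl.silhouettes(name, picture): "region" (384x512 bool, what is visible of it) and "box" ([left, top, width, height] in pixels, round what is visible of it).
- ctrl.tip_of(name, picture): "location" ([column, row] in pixels: a listed point, or the origin of a listed thing).
The state is a dict: "clock": time; "q": joint angles; "joint_vel": joint speeds; "effort": joint torques, N m; "tool_pos": TCP position; "tool_rot": TCP orientation; "contact_force": force on the tool from outside, world axes, zero at the start; "ft_torque": the same for the moment, N m; "finger_gap": finger opening in m; "grasp_force": force on a finger pad.
Only numpy, scipy, OpenCV 4.12 (cv2) and the standard library are available. Lean on these libraries where they do the work, as an engineer would, in place of code of your own. Each camera call takes 0.05 s, during which the arm holds its last target. There are 200 camera calls.

## Working session

There is one attempt and no reset: what is moved stays moved. The work goes in short steps, Python scripts to look and compute and a shell command to move; the robot and the scene stay as the last step left them, time stands still between calls to the robot, and variables do not carry over. Pictures are saved under pics/ and viewed, at most 10 in all, crops included, and the job is handed in when it is done.

```bash
mkdir -p pics; cat > h.py <<'E'
import numpy as np, cv2
from plant import ctrl
def ray(p,uv,z=0.):
    K=np.array(p["intrinsics"]);R=np.array(p["rotation"]);o=np.array(p["position"])
    d=R@np.linalg.inv(K)@np.array([uv[0],uv[1],1.]); return o+d*(z-o[2])/d[2]
def proj(p,X):
    K=np.array(p["intrinsics"]);R=np.array(p["rotation"]);o=np.array(p["position"])
    c=K@(R.T@(np.array(X)-o)); return c[:2]/c[2]
def save(p,n): cv2.imwrite(f"pics/{n}.png",cv2.cvtColor(p["pixels"],cv2.COLOR_RGB2BGR))
E
python3 - <<'E'
from h import *
s=ctrl.get_state();print(s["clock"],s["tool_pos"],s["tool_rot"],ctrl.tcp_to_grasp)
a=[]
for n in ("scene","side"):
    p=ctrl.snapshot(n);save(p,n);a.append(p["pixels"]);print(n,p["position"])
    for t in "tray fob_red fob_green fob_blue polish_tin door_key padlock tape_roll shoe_brush candle_jar".split():
        for d in ctrl.silhouettes(t,p)[:4]:
            if d["conf"]<.2: continue
            m=d["region"];v,u=np.nonzero(m);z={"f":.01,"p":.02}.get(t[0],0.005)
            print(t,round(d["conf"],2),d["box"],[round(u.mean(),1),round(v.mean(),1)],m.sum(),ray(p,(u.mean(),v.mean()),z)[:2].round(3))
E
```

```text
0.0 [ 0.18922618 -0.59500885  0.23004134] [[ 9.52988496e-01  3.03006199e-01 -4.11957980e-04]
 [ 3.03006397e-01 -9.52986359e-01  2.03029272e-03]
 [ 2.22600945e-04 -2.05967151e-03 -9.99997854e-01]] -0.0187
scene [1.04318299 0.03261582 0.84569406]
tray 0.92 [374.8, 166.1, 87.1, 91.6] [np.float64(418.4), np.float64(211.6)] 4696 [0.517 0.232]
tray 0.53 [199.4, 169.0, 14.8, 11.2] [np.float64(204.5), np.float64(175.8)] 209 [ 0.553 -0.228]
fob_red 0.55 [254.3, 134.1, 13.9, 15.8] [np.float64(260.5), np.float64(142.6)] 201 [ 0.436 -0.133]
fob_green 0.5 [196.5, 167.9, 17.2, 15.7] [np.float64(203.7), np.float64(175.8)] 238 [ 0.556 -0.228]
fob_blue 0.75 [209.1, 209.1, 15.9, 17.0] [np.float64(214.6), np.float64(216.8)] 252 [ 0.646 -0.173]
polish_tin 0.59 [274.8, 168.0, 24.5, 23.7] [np.float64(286.2), np.float64(179.4)] 613 [ 0.523 -0.052]
door_key 0.58 [161.2, 120.9, 14.7, 18.5] [np.float64(166.4), np.float64(127.5)] 113 [ 0.45  -0.358]
padlock 0.78 [320.7, 129.1, 16.8, 23.1] [np.float64(327.3), np.float64(142.3)] 344 [0.402 0.014]
padlock 0.25 [375.1, 167.6, 88.3, 89.1] [np.float64(418.4), np.flo
[... 1177 characters left out ...]
b_blue 0.54 [236.2, 195.3, 25.8, 24.2] [np.float64(247.9), np.float64(207.0)] 476 [ 0.52  -0.046]
polish_tin 0.62 [236.5, 195.7, 26.0, 22.6] [np.float64(248.2), np.float64(206.4)] 460 [ 0.52  -0.059]
door_key 0.84 [204.7, 305.0, 33.2, 30.3] [np.float64(219.7), np.float64(321.8)] 396 [ 0.448 -0.362]
padlock 0.54 [177.1, 188.4, 28.9, 14.8] [np.float64(193.9), np.float64(196.7)] 263 [ 0.397 -0.004]
tape_roll 0.62 [300.5, 178.3, 25.7, 21.0] [np.float64(314.3), np.float64(187.8)] 393 [0.697 0.033]
shoe_brush 0.57 [301.0, 283.4, 49.9, 76.0] [np.float64(326.9), np.float64(321.8)] 2289 [ 0.614 -0.38 ]
candle_jar 0.74 [330.2, 173.3, 31.7, 29.6] [np.float64(344.6), np.float64(189.6)] 813 [0.771 0.016]
```

View pics/scene.png

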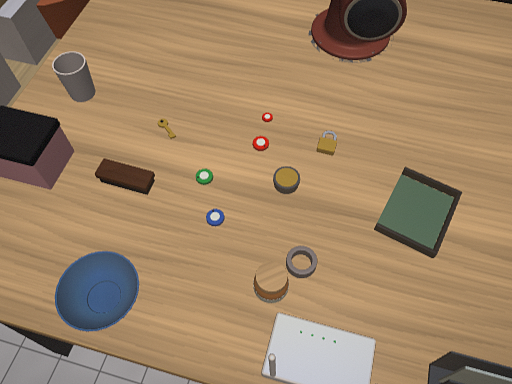

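View pics/side.png

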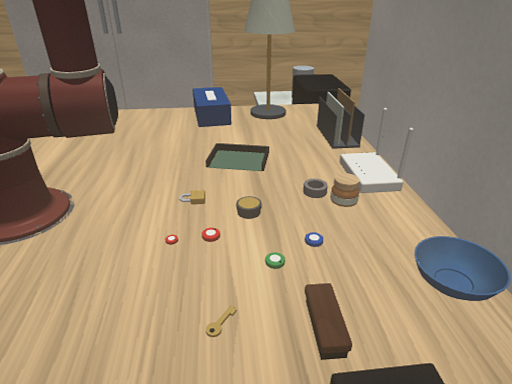

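Red candidates: disc at scene (260,143), larger, and disc at (267,117), smaller. I choose (260,143) and check it in a crop. The tray appears open on its left side, towards -y.

```bash
python3 - <<'E'
from h import *
p=ctrl.snapshot("scene");im=cv2.cvtColor(p["pixels"],cv2.COLOR_RGB2BGR)
a=cv2.resize(im[100:240,185:325],(560,560)[:2],interpolation=cv2.INTER_CUBIC)[:, :400]
b=cv2.resize(im[160:260,370:470],(400,400),interpolation=cv2.INTER_CUBIC)
c=np.zeros((560,800,3),np.uint8);c[:,:400]=a;c[:400,400:]=b
cv2.imwrite("pics/crop.png",c)
for uv in [(260.5,142.6),(267,117)]: print(ray(p,uv,.01).round(3))
# grey-green inside
hsv=cv2.cvtColor(im,cv2.COLOR_BGR2HSV);m=cv2.inRange(hsv,(60,40,40),(95,255,180))
m[:, :370]=0;m[260:]=0;m[:160]=0
n,l,st,ce=cv2.connectedComponentsWithStats(m);i=1+st[1:,4].argmax()
cs=cv2.findContours((l==i).astype(np.uint8),0,2)[0][0]
q=cv2.approxPolyDP(cs,5,True)[:,0];
for v in q: print(v,ray(p,v,0).round(3),ray(p,v,.022).round(3))
E
```

```text
[ 0.436 -0.133  0.01 ]
[ 0.36  -0.138  0.01 ]
[401 175] [0.431 0.188 0.   ] [0.447 0.184 0.022]
[378 222] [0.561 0.155 0.   ] [0.574 0.152 0.022]
[387 218] [0.547 0.172 0.   ] [0.56  0.168 0.022]
[383 212] [0.535 0.162 0.   ] [0.548 0.158 0.022]
[393 194] [0.485 0.177 0.   ] [0.5   0.173 0.022]
[402 212] [0.524 0.2   0.   ] [0.538 0.196 0.022]
[396 220] [ 0.546  0.19  -0.   ] [0.559 0.186 0.022]
[390 210] [0.526 0.175 0.   ] [0.54  0.172 0.022]
[389 218] [0.546 0.176 0.   ] [0.559 0.172 0.022]
[405 227] [0.558 0.21  0.   ] [0.57  0.206 0.022]
[390 227] [0.566 0.18  0.   ] [0.578 0.177 0.022]
[432 247] [0.588 0.267 0.   ] [0.6   0.261 0.022]
[430 236] [0.565 0.262 0.   ] [0.577 0.256 0.022]
[437 237] [0.563 0.276 0.   ] [0.576 0.269 0.022]
[452 198] [ 0.461  0.3   -0.   ] [0.476 0.293 0.022]
[412 181] [0.441 0.213 0.   ] [0.456 0.208 0.022]
[415 195] [0.475 0.223 0.   ] [0.49  0.218 0.022]
[408 195] [0.479 0.208 0.   ] [0.494 0.204 0.022]
[408 183] [0.448 0.205 0.   ] [0.464 0.2   0.022]
[400 199] [ 0.493  0.193 -0.   ] [0.508 0.188 0.022]
[401 191] [0.473 0.192 0.   ] [0.488 0.188 0.022]
[393 193] [0.483 0.176 0.   ] [0.497 0.173 0.022]
```

View pics/crop.png

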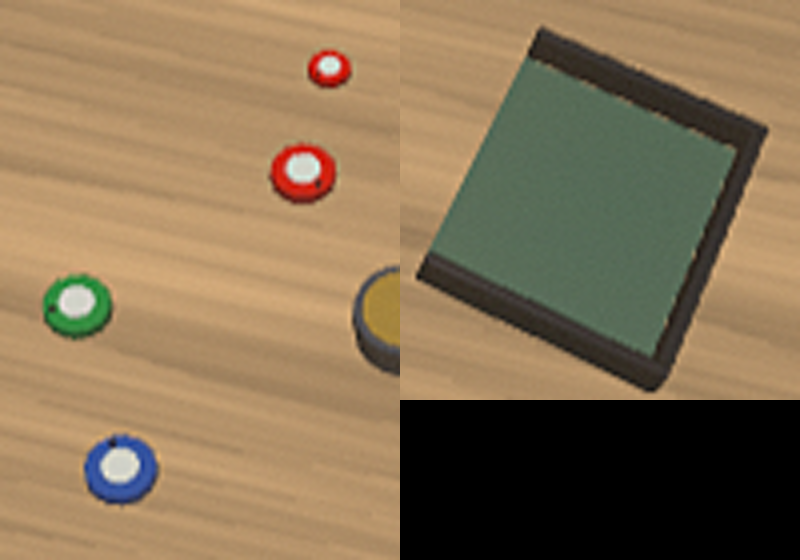

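The crop confirms the larger red disc (scene 260,143) is the one meant, and the smaller one at (267,117) is the look-alike. The tray's inside corners fit centre (0.517, 0.229), yaw -14.1°, with its open front facing the fobs. First I go above and behind the red fob.

```bash
python3 -m pendant '[{"slide":[23.4,41.1,-13],"dr":[0,0,58.3],"fingers":1.8},{"slide":[23.4,41.1,-13],"dr":[0,0,58.3],"fingers":1.8},{"slide":[23.4,41.1,-13],"dr":[0,0,58.3],"fingers":1.8},{"slide":[23.4,41.1,-13],"dr":[0,0,58.3],"fingers":1.8},{"slide":[23.4,41.1,-13],"dr":[0,0,58.3],"fingers":1.8},{"slide":[23.4,41.1,-13],"dr":[0,0,58.3],"fingers":1.8},{"slide":[23.4,41.1,-13],"dr":[0,0,58.3],"fingers":1.8},{"slide":[23.4,41.1,-13],"dr":[0,0,58.3],"fingers":1.8},{"slide":[23.4,41.1,-13],"dr":[0,0,58.3],"fingers":1.8},{"slide":[23.4,41.1,-13],"dr":[0,0,58.3],"fingers":1.8},{"slide":[23.4,41.1,-13],"dr":[0,0,58.3],"fingers":1.8},{"slide":[23.4,41.1,-13],"dr":[0,0,58.3],"fingers":1.8},{"slide":[23.4,41.1,-13],"dr":[0,0,58.3],"fingers":1.8},{"slide":[23.4,41.1,-13],"dr":[0,0,58.3],"fingers":1.8},{"slide":[23.4,41.1,-20],"dr":[0,0,58.3],"fingers":1.8},{"slide":[23.4,41.1,-21],"dr":[0,0,58.3],"fingers":1.8},{"slide":[23.4,41.1,-21],"dr":[0,0,58.3],"fingers":1.8},{"slide":[23.4,41.1,-21],"dr":[0,0,58.3],"fingers":1.8}]'
python3 - <<'E'
from h import *
s=ctrl.get_state();print(s["clock"],s["tool_pos"],s["tool_rot"],s["q"])
p=ctrl.snapshot("side");im=cv2.cvtColor(p["pixels"],cv2.COLOR_RGB2BGR)
c=cv2.resize(im[130:280,110:310],(800,600),interpolation=cv2.INTER_CUBIC);cv2.imwrite("pics/side2.png",c)
print(proj(p,s["tool_pos"]),(proj(p,s["tool_pos"])-[110,130])*4)
E
```

```text
clock: 2.65
tool_pos: [0.4214, -0.1845, 0.0198]
tool_rot: [[0.245, 0.97, -0.004], [0.97, -0.245, 0.003], [0.001, -0.005, -1.0]]
contact_force: [1.3, -0.4, 0.3]
finger_gap: 0.0179
grasp_force: 0.0
2.65 [ 0.42141076 -0.18450644  0.01981315] [[ 0.24454276  0.96962887 -0.00432443]
 [ 0.96963744 -0.24453344  0.00257433]
 [ 0.00143867 -0.00482266 -0.99998734]] [-3.29205458e+01 -5.93441439e+00  1.23008609e+02 -1.21478035e-02
  6.32139542e+01 -1.87604142e+01]
[203.45293091 244.31603529] [373.81172364 457.26414117]
```

View pics/side2.png

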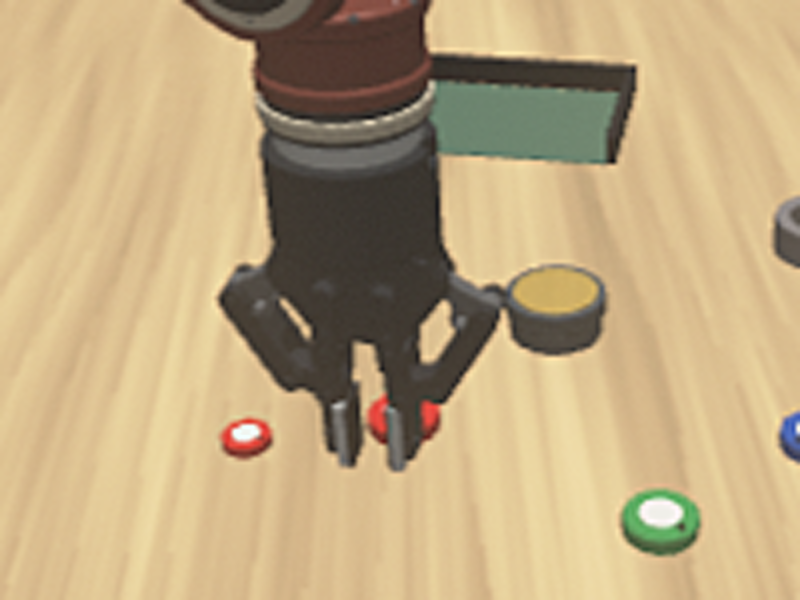

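The picture shows the finger tips at crop (340-410,465), agreeing with the TCP projection. The red fob (405,418) sits ahead in line. Next I measure the gap between padlock and tin in the tray frame.

```bash
cat >> h.py <<'E'
C=np.array([.517,.229]);UX=np.array([.970,-.244]);UY=np.array([.244,.970])
def own(w): d=np.array(w)[:2]-C; return np.array([d@UX,d@UY])
E
python3 - <<'E'
from h import *
p=ctrl.snapshot("scene")
for t,z in (("polish_tin",0),("polish_tin",.026),("padlock",0),("padlock",.018),("tape_roll",0),("tape_roll",.024),("fob_red",.01),("fob_green",.01),("fob_blue",.01)):
    for d in ctrl.silhouettes(t,p)[:1]:
        v,u=np.nonzero(d["region"]);P=np.array([own(ray(p,x,z)) for x in zip(u,v)])
        print(t,z,round(d["conf"],2),d["box"],P.min(0).round(3),P.max(0).round(3),P.mean(0).round(3))
E
```

```text
polish_tin 0 0.59 [274.1, 167.6, 25.9, 26.3] [ 0.024 -0.309] [ 0.099 -0.249] [ 0.061 -0.277]
polish_tin 0.026 0.59 [274.1, 167.6, 25.9, 26.3] [ 0.041 -0.301] [ 0.113 -0.243] [ 0.077 -0.271]
tape_roll 0 0.95 [282.6, 246.6, 34.6, 28.9] [ 0.183 -0.192] [ 0.25  -0.129] [ 0.217 -0.16 ]
tape_roll 0.024 0.95 [282.6, 246.6, 34.6, 28.9] [ 0.194 -0.188] [ 0.259 -0.127] [ 0.227 -0.158]
fob_red 0.01 0.64 [253.8, 138.2, 13.4, 14.0] [-0.013 -0.39 ] [ 0.032 -0.35 ] [ 0.01  -0.369]
fob_green 0.01 0.5 [196.1, 169.3, 16.5, 12.7] [ 0.129 -0.454] [ 0.169 -0.413] [ 0.149 -0.433]
fob_blue 0.01 0.52 [209.0, 204.8, 16.0, 19.8] [ 0.202 -0.378] [ 0.24 -0.34] [ 0.222 -0.359]
```

```bash
python3 -m pendant '[{"slide":[0,0,-1],"dr":[0,0,0],"fingers":1.8},{"slide":[0,0,-1.6],"dr":[0,0,0],"fingers":1.8},{"slide":[0.24,0.97,-1.6],"dr":[0,0,0],"fingers":1.8},{"slide":[0.48,1.94,-1.6],"dr":[0,0,0],"fingers":1.8},{"slide":[0.72,2.91,-1.6],"dr":[0,0,0],"fingers":1.8},{"slide":[0.96,3.88,-1.6],"dr":[0,0,0],"fingers":1.8},{"slide":[1.2,4.85,-1.6],"dr":[0,0,0],"fingers":1.8},{"slide":[1.5,6.0,-1.6],"dr":[0,0,0],"fingers":1.8},{"slide":[1.8,7.3,-1.6],"dr":[0,0,0],"fingers":1.8},{"slide":[2.15,8.7,-1.6],"dr":[0,0,0],"fingers":1.8},{"slide":[2.5,10.1,-1.6],"dr":[0,0,0],"fingers":1.8},{"slide":[2.85,11.5,-1.6],"dr":[0,0,0],"fingers":1.8},{"slide":[3.2,12.9,-1.6],"dr":[0,0,0],"fingers":1.8},{"slide":[3.5,14.2,-1.6],"dr":[0,0,0],"fingers":1.8},{"slide":[3.85,15.5,-1.6],"dr":[0,0,0],"fingers":1.8},{"slide":[4.2,16.9,-1.6],"dr":[0,0,0],"fingers":1.8},{"slide":[4.5,18.3,-1.6],"dr":[0,0,0],"fingers":1.8},{"slide":[4.85,19.7,-1.6],"dr":[0,0,0],"fingers":1.8},{"slide":[5.1,20.9,-1.6],"dr":[0,0,0],"fingers":1.8},{"slide":[5.3,21.9,-1.6],"dr":[0,0,0],"fingers":1.8}]'
python3 - <<'E'
from h import *
s=ctrl.get_state();print(own(s["tool_pos"]))
for n in("scene","side"):
  p=ctrl.snapshot(n)
  if n=="side":
    im=cv2.cvtColor(p["pixels"],cv2.COLOR_RGB2BGR);cv2.imwrite("pics/side3.png",cv2.resize(im[130:280,140:340],(800,600),interpolation=cv2.INTER_CUBIC))
  for t in ("fob_red","polish_tin","padlock"):
    for d in ctrl.tip_of(t,p)[:2]: print(n,t,round(d["conf"],2),own(ray(p,d["location"],0)).round(3))
E
```

```text
clock: 4.87
tool_pos: [0.4766, 0.0361, 0.0056]
tool_rot: [[0.242, 0.97, 0.001], [0.97, -0.242, 0.0], [0.0, 0.001, -1.0]]
contact_force: [-0.8, -0.2, 0.6]
finger_gap: 0.0181
grasp_force: 0.0
[ 0.00788033 -0.1969868 ]
scene fob_red 0.65 [-0.064 -0.397]
scene fob_red 0.48 [ 0.008 -0.168]
scene polish_tin 0.74 [ 0.077 -0.267]
scene padlock 0.55 [-0.078 -0.243]
scene padlock 0.46 [ 0.002 -0.175]
side fob_red 0.63 [-0.069 -0.401]
side polish_tin 0.76 [ 0.077 -0.268]
side padlock 0.82 [-0.061 -0.237]
```

View pics/side3.png

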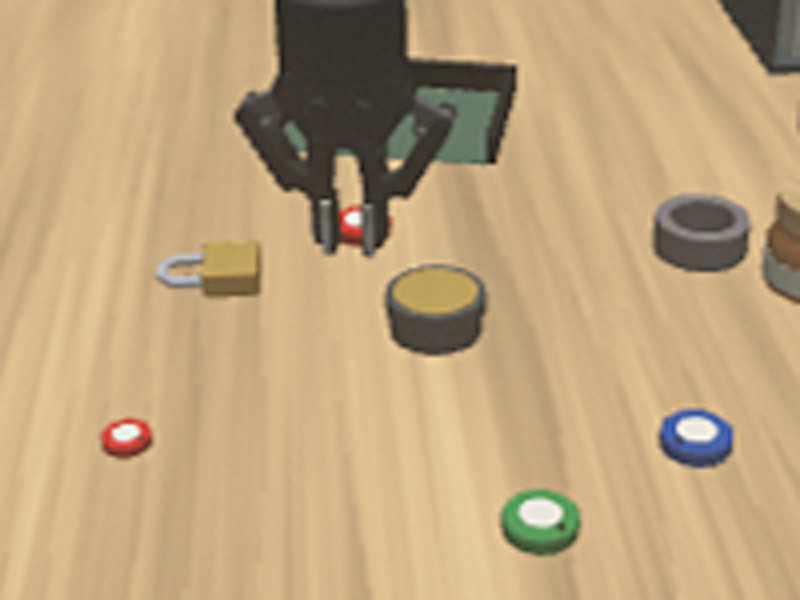

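The side view shows red (crop 350,222) nested between the fingers, already past the padlock (230,268) and tin (435,300). Neither of those moved. I continue into the tray, leftwards, then back off and lift.

```bash
python3 -m pendant '[{"slide":[0.02,0.9,0],"dr":[0,0,0],"fingers":1.8},{"slide":[0.04,2.1,0],"dr":[0,0,0],"fingers":1.8},{"slide":[0.06,3.5,0],"dr":[0,0,0],"fingers":1.8},{"slide":[0.09,4.9,0],"dr":[0,0,0],"fingers":1.8},{"slide":[0.11,6.3,0],"dr":[0,0,0],"fingers":1.8},{"slide":[0.13,7.7,0],"dr":[0,0,0],"fingers":1.8},{"slide":[0.16,9.1,0],"dr":[0,0,0],"fingers":1.8},{"slide":[0.18,10.5,0],"dr":[0,0,0],"fingers":1.8},{"slide":[0.2,11.9,0],"dr":[0,0,0],"fingers":1.8},{"slide":[0.23,13.3,0],"dr":[0,0,0],"fingers":1.8},{"slide":[0.25,14.7,0],"dr":[0,0,0],"fingers":1.8},{"slide":[0.28,16.1,0],"dr":[0,0,0],"fingers":1.8},{"slide":[0.3,17.4,0],"dr":[0,0,0],"fingers":1.8},{"slide":[0.32,18.6,0],"dr":[0,0,0],"fingers":1.8},{"slide":[0.34,19.5,0],"dr":[0,0,0],"fingers":1.8},{"slide":[0.35,20.2,0],"dr":[0,0,0],"fingers":1.8},{"slide":[0.35,20.2,0],"dr":[0,0,0],"fingers":1.8},{"slide":[-0.15,18.2,0],"dr":[0,0,0],"fingers":1.8},{"slide":[-0.4,17.2,2],"dr":[0,0,0],"fingers":1.8},{"slide":[-0.4,17.2,6],"dr":[0,0,0],"fingers":1.8}]'
python3 - <<'E'
from h import *
s=ctrl.get_state();print(own(s["tool_pos"]))
E
```

```text
clock: 6.93
tool_pos: [0.467, 0.2033, 0.0599]
tool_rot: [[0.245, 0.97, -0.013], [0.97, -0.245, -0.004], [-0.007, -0.011, -1.0]]
contact_force: [0.3, 0.3, -1.1]
finger_gap: 0.018
grasp_force: 0.0
[-0.04225832 -0.03709944]
```

```bash
python3 -m pendant '[{"slide":[0,0,4],"dr":[0,0,0],"fingers":2.2},{"slide":[8.6,-48.2,4],"dr":[0,0,12],"fingers":2.2},{"slide":[8.6,-48.2,4],"dr":[0,0,12],"fingers":2.2},{"slide":[8.6,-48.2,4],"dr":[0,0,12],"fingers":2.2},{"slide":[8.6,-48.2,4],"dr":[0,0,12],"fingers":2.2},{"slide":[8.6,-48.2,4],"dr":[0,0,12],"fingers":2.2},{"slide":[8.6,-48.2,4],"dr":[0,0,12],"fingers":2.2},{"slide":[8.6,-48.2,4],"dr":[0,0,12],"fingers":2.2},{"slide":[8.6,-48.2,4],"dr":[0,0,12],"fingers":2.2},{"slide":[8.6,-48.2,4],"dr":[0,0,12],"fingers":2.2},{"slide":[8.6,-48.2,4],"dr":[0,0,12],"fingers":2.2},{"slide":[8.6,-48.2,4],"dr":[0,0,12],"fingers":2.2},{"slide":[8.6,-48.2,4],"dr":[0,0,12],"fingers":2.2},{"slide":[8.6,-48.2,4],"dr":[0,0,12],"fingers":2.2},{"slide":[8.6,-48.2,4],"dr":[0,0,12],"fingers":2.2},{"slide":[8.6,-48.2,0.5],"dr":[0,0,12],"fingers":2.2},{"slide":[8.6,-48.2,-3],"dr":[0,0,12],"fingers":2.2},{"slide":[8.6,-48.2,-5.4],"dr":[0,0,12],"fingers":2.2},{"slide":[8.6,-48.2,-5.4],"dr":[0,0,12],"fingers":2.2}]'
python3 - <<'E'
from h import *
s=ctrl.get_state();print(own(s["tool_pos"]))
p=ctrl.snapshot("scene");save(p,"scene4")
for n in("scene","side"):
  p=ctrl.snapshot(n)
  for t in ("fob_red","fob_green","fob_blue","polish_tin","padlock"):
    for d in ctrl.tip_of(t,p)[:2]: print(n,t,round(d["conf"],2),own(ray(p,d["location"],0)).round(3))
E
```

```text
clock: 8.52
tool_pos: [0.5534, -0.2715, 0.0045]
tool_rot: [[0.035, 0.999, -0.011], [0.999, -0.035, 0.007], [0.007, -0.011, -1.0]]
contact_force: [-1.2, 0.4, -0.8]
finger_gap: 0.0221
grasp_force: 0.0
[ 0.1574811  -0.47661812]
scene fob_red 0.51 [-0.064 -0.394]
scene fob_red 0.47 [-0.035  0.025]
scene fob_green 0.8 [ 0.145 -0.433]
scene fob_blue 0.76 [ 0.216 -0.363]
scene fob_blue 0.59 [ 0.072 -0.267]
scene polish_tin 0.76 [ 0.072 -0.265]
scene padlock 0.83 [-0.071 -0.243]
side fob_red 0.46 [-0.073 -0.388]
side fob_red 0.4 [-0.032  0.035]
side fob_green 0.65 [ 0.157 -0.441]
side fob_blue 0.51 [ 0.219 -0.36 ]
side polish_tin 0.69 [ 0.073 -0.263]
side padlock 0.76 [-0.069 -0.218]
```

View pics/scene4.png

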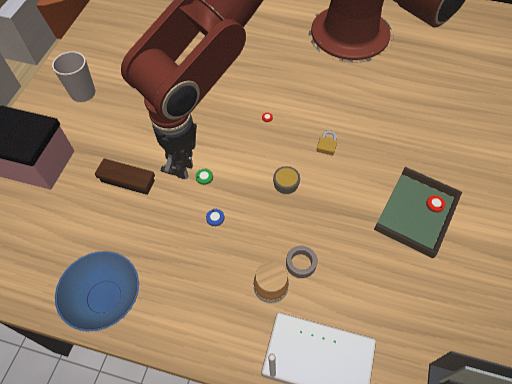

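Scene view: red lies in the tray at (436,203). The gripper (177,170) is behind green (204,176). The tin, padlock and small red are unmoved. Next is green, leg 1.

```bash
python3 -m pendant '[{"slide":[0.2,0.8,0],"dr":[0,0,0],"fingers":2.2},{"slide":[0.4,1.6,0],"dr":[0,0,0],"fingers":2.2},{"slide":[0.55,2.4,0],"dr":[0,0,0],"fingers":2.2},{"slide":[0.75,3.2,0],"dr":[0,0,0],"fingers":2.2},{"slide":[0.95,4.0,0],"dr":[0,0,0],"fingers":2.2},{"slide":[1.15,4.9,0],"dr":[0,0,0],"fingers":2.2},{"slide":[1.4,5.9,0],"dr":[0,0,0],"fingers":2.2},{"slide":[1.65,7,0],"dr":[0,0,0],"fingers":2.2},{"slide":[1.9,8.1,0],"dr":[0,0,0],"fingers":2.2},{"slide":[2.15,9.2,0],"dr":[0,0,0],"fingers":2.2},{"slide":[2.4,10.3,0],"dr":[0,0,0],"fingers":2.2},{"slide":[2.65,11.4,0],"dr":[0,0,0],"fingers":2.2},{"slide":[2.9,12.5,0],"dr":[0,0,0],"fingers":2.2},{"slide":[3.2,13.6,0],"dr":[0,0,0],"fingers":2.2},{"slide":[3.45,14.7,0],"dr":[0,0,0],"fingers":2.2},{"slide":[3.7,15.8,0],"dr":[0,0,0],"fingers":2.2},{"slide":[3.95,16.8,0],"dr":[0,0,0],"fingers":2.2},{"slide":[4.15,17.7,0],"dr":[0,0,0],"fingers":2.2},{"slide":[4.3,18.4,0],"dr":[0,0,0],"fingers":2.2},{"slide":[4.4,18.8,0],"dr":[0,0,0],"fingers":2.2}]'
python3 - <<'E'
from h import *
s=ctrl.get_state();print(own(s["tool_pos"]))
for n in("scene","side"):
  p=ctrl.snapshot(n)
  for t in ("fob_green","fob_blue","polish_tin"):
    for d in ctrl.tip_of(t,p)[:2]: print(n,t,round(d["conf"],2),own(ray(p,d["location"],0)).round(3))
E
```

```text
clock: 10.83
tool_pos: [0.6025, -0.0866, 0.0113]
tool_rot: [[0.035, 0.999, -0.0], [0.999, -0.035, 0.0], [0.0, -0.0, -1.0]]
contact_force: [-0.4, 0.2, 0.2]
finger_gap: 0.0223
grasp_force: 0.0
[ 0.15995434 -0.28522867]
scene fob_green 0.74 [ 0.144 -0.431]
scene fob_blue 0.68 [ 0.075 -0.59 ]
scene fob_blue 0.51 [ 0.214 -0.36 ]
scene polish_tin 0.75 [ 0.077 -0.269]
side fob_green 0.83 [ 0.147 -0.439]
side fob_blue 0.47 [ 0.22  -0.358]
side polish_tin 0.91 [ 0.075 -0.266]
```

The fingers were at z=11 mm and slid over green without moving it. I go back and settle lower.

```bash
python3 -m pendant '[{"slide":[0,0,4],"dr":[0,0,0],"fingers":2.2},{"slide":[-2,-8,5],"dr":[0,0,0],"fingers":2.2},{"slide":[-5,-19,5],"dr":[0,0,0],"fingers":2.2},{"slide":[-5,-19,5],"dr":[0,0,0],"fingers":2.2},{"slide":[-5,-19,5],"dr":[0,0,0],"fingers":2.2},{"slide":[-5,-19,5],"dr":[0,0,0],"fingers":2.2},{"slide":[-5,-19,5],"dr":[0,0,0],"fingers":2.2},{"slide":[-5,-19,2],"dr":[0,0,0],"fingers":2.2},{"slide":[-5,-19,0],"dr":[0,0,0],"fingers":2.2},{"slide":[-5,-19,-0.7],"dr":[0,0,0],"fingers":2.2},{"slide":[-5,-19,-0.7],"dr":[0,0,0],"fingers":2.2},{"slide":[-5,-19,-0.7],"dr":[0,0,0],"fingers":2.2},{"slide":[-5,-19,-0.7],"dr":[0,0,0],"fingers":2.2}]'
python3 - <<'E'
from h import *
s=ctrl.get_state();print(own(s["tool_pos"]))
E
```

```text
clock: 12.32
tool_pos: [0.5534, -0.2778, 0.0057]
tool_rot: [[0.036, 0.999, 0.002], [0.999, -0.036, -0.001], [-0.001, 0.002, -1.0]]
contact_force: [-0.1, -0.2, -0.1]
finger_gap: 0.0218
grasp_force: 0.0
[ 0.15893079 -0.48272471]
```

```bash
python3 -m pendant '[{"slide":[0.2,0.8,-0.2],"dr":[0,0,0],"fingers":2.2},{"slide":[0.4,1.6,-0.2],"dr":[0,0,0],"fingers":2.2},{"slide":[0.55,2.4,-0.2],"dr":[0,0,0],"fingers":2.2},{"slide":[0.75,3.2,-0.2],"dr":[0,0,0],"fingers":2.2},{"slide":[0.95,4.0,-0.2],"dr":[0,0,0],"fingers":2.2},{"slide":[1.15,4.9,-0.2],"dr":[0,0,0],"fingers":2.2},{"slide":[1.4,5.9,-0.2],"dr":[0,0,0],"fingers":2.2},{"slide":[1.65,7,-0.2],"dr":[0,0,0],"fingers":2.2},{"slide":[1.9,8.1,-0.2],"dr":[0,0,0],"fingers":2.2},{"slide":[2.15,9.2,-0.2],"dr":[0,0,0],"fingers":2.2},{"slide":[2.4,10.3,-0.2],"dr":[0,0,0],"fingers":2.2},{"slide":[2.65,11.4,-0.2],"dr":[0,0,0],"fingers":2.2},{"slide":[2.9,12.5,-0.2],"dr":[0,0,0],"fingers":2.2},{"slide":[3.2,13.6,-0.2],"dr":[0,0,0],"fingers":2.2},{"slide":[3.45,14.7,-0.2],"dr":[0,0,0],"fingers":2.2},{"slide":[3.7,15.8,-0.2],"dr":[0,0,0],"fingers":2.2},{"slide":[3.95,16.8,-0.2],"dr":[0,0,0],"fingers":2.2},{"slide":[4.15,17.7,-0.2],"dr":[0,0,0],"fingers":2.2},{"slide":[4.3,18.4,-0.2],"dr":[0,0,0],"fingers":2.2},{"slide":[4.4,18.8,-0.2],"dr":[0,0,0],"fingers":2.2}]'
python3 - <<'E'
from h import *
s=ctrl.get_state();print(own(s["tool_pos"]))
for n in("scene","side"):
  p=ctrl.snapshot(n)
  for t in ("fob_green","fob_blue","polish_tin"):
    for d in ctrl.tip_of(t,p)[:2]: print(n,t,round(d["conf"],2),own(ray(p,d["location"],0)).round(3))
E
```

```text
clock: 13.98
tool_pos: [0.5965, -0.0885, 0.0022]
tool_rot: [[0.035, 0.999, -0.0], [0.999, -0.035, 0.0], [0.0, -0.0, -1.0]]
contact_force: [-0.3, -0.1, 0.3]
finger_gap: 0.0217
grasp_force: 0.1
[ 0.15458882 -0.28862673]
scene fob_green 0.69 [ 0.15 -0.26]
scene fob_blue 0.51 [ 0.217 -0.358]
scene polish_tin 0.74 [ 0.077 -0.263]
side fob_green 0.54 [ 0.151 -0.268]
side fob_blue 0.68 [ 0.223 -0.355]
side fob_blue 0.32 [ 0.074 -0.271]
side polish_tin 0.61 [ 0.07  -0.276]
```

```bash
python3 -m pendant '[{"slide":[0.3,0.41,0.15],"dr":[0,0,4.2],"fingers":2.2},{"slide":[0.6,0.82,0.15],"dr":[0,0,8.4],"fingers":2.2},{"slide":[0.92,1.23,0.15],"dr":[0,0,12.6],"fingers":2.2},{"slide":[1.22,1.64,0.15],"dr":[0,0,16.8],"fingers":2.2},{"slide":[1.53,2.05,0.15],"dr":[0,0,21],"fingers":2.2},{"slide":[1.0,3.27,0.15],"dr":[0,0,21],"fingers":2.2},{"slide":[0.47,4.49,0.15],"dr":[0,0,21],"fingers":2.2},{"slide":[-0.07,5.71,0.15],"dr":[0,0,21],"fingers":2.2},{"slide":[-0.6,6.93,0.15],"dr":[0,0,21],"fingers":2.2},{"slide":[-1.13,8.15,0.15],"dr":[0,0,21],"fingers":2.2},{"slide":[-1.66,9.37,0.15],"dr":[0,0,21],"fingers":2.2},{"slide":[-2.19,10.59,0.15],"dr":[0,0,21],"fingers":2.2},{"slide":[-2.73,11.81,0.15],"dr":[0,0,21],"fingers":2.2},{"slide":[-3.26,13.03,0.15],"dr":[0,0,21],"fingers":2.2},{"slide":[-3.79,14.25,0.15],"dr":[0,0,21],"fingers":2.2},{"slide":[-4.32,15.47,0.15],"dr":[0,0,21],"fingers":2.2},{"slide":[-4.85,16.69,0.15],"dr":[0,0,21],"fingers":2.2},{"slide":[-5.39,17.91,0.15],"dr":[0,0,21],"fingers":2.2},{"slide":[-5.9,19.1,0.15],"dr":[0,0,21],"fingers":2.2},{"slide":[-6.4,20.2,0.15],"dr":[0,0,21],"fingers":2.2}]'
python3 - <<'E'
from h import *
s=ctrl.get_state();print(own(s["tool_pos"]))
for n in("scene","side"):
  p=ctrl.snapshot(n)
  if n=="scene":save(p,"scene5")
  for t in ("fob_red","fob_green","polish_tin"):
    for d in ctrl.tip_of(t,p)[:2]: print(n,t,round(d["conf"],2),own(ray(p,d["location"],0)).round(3))
E
```

```text
clock: 16.05
tool_pos: [0.5318, 0.1136, 0.0038]
tool_rot: [[-0.325, 0.946, 0.0], [0.946, 0.325, 0.0], [0.0, 0.0, -1.0]]
contact_force: [0.5, -0.5, 0.3]
finger_gap: 0.022
grasp_force: 0.1
[ 0.04252733 -0.10829454]
scene fob_red 0.73 [-0.037  0.029]
scene fob_red 0.43 [-0.072 -0.396]
scene fob_green 0.5 [ 0.03  -0.088]
scene fob_green 0.41 [0.001 0.001]
scene polish_tin 0.66 [ 0.075 -0.26 ]
scene polish_tin 0.59 [-0.061 -0.236]
side fob_red 0.54 [-0.071 -0.39 ]
side fob_red 0.4 [-0.039  0.041]
side fob_green 0.58 [ 0.028 -0.079]
side polish_tin 0.74 [ 0.074 -0.267]
side polish_tin 0.58 [ 0.001 -0.006]
```

View pics/scene5.png

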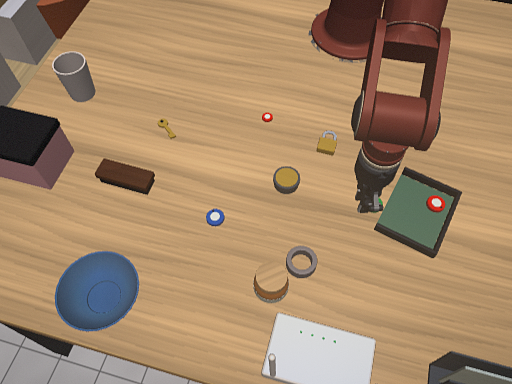

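Green (369,210 region, at the fingers) is just in front of the tray mouth. Red is at (436,203) inside and the others are untouched. I turn back while pushing green in.

```bash
python3 -m pendant '[{"slide":[-0.15,0.73,0],"dr":[0,0,-3.6],"fingers":2.2},{"slide":[-0.3,1.46,0],"dr":[0,0,-7.2],"fingers":2.2},{"slide":[-0.45,2.19,0],"dr":[0,0,-10.8],"fingers":2.2},{"slide":[-0.6,2.92,0],"dr":[0,0,-14.4],"fingers":2.2},{"slide":[-0.76,3.65,0],"dr":[0,0,-18],"fingers":2.2},{"slide":[-0.91,4.38,0],"dr":[0,0,-21.6],"fingers":2.2},{"slide":[-1.06,5.12,0],"dr":[0,0,-25],"fingers":2.2},{"slide":[-0.95,6.1,0],"dr":[0,0,-25],"fingers":2.2},{"slide":[-0.84,7.1,0],"dr":[0,0,-25],"fingers":2.2},{"slide":[-0.73,8.1,0],"dr":[0,0,-25],"fingers":2.2},{"slide":[-0.62,9.1,0],"dr":[0,0,-25],"fingers":2.2},{"slide":[-0.5,10.2,0],"dr":[0,0,-25],"fingers":2.2},{"slide":[-0.4,11.0,0],"dr":[0,0,-25],"fingers":2.2},{"slide":[-0.4,11.0,0],"dr":[0,0,-25],"fingers":2.2},{"slide":[-0.9,9.0,0],"dr":[0,0,-25],"fingers":2.2},{"slide":[-1.2,8.0,1],"dr":[0,0,-25],"fingers":2.2},{"slide":[-1.2,8.0,4],"dr":[0,0,-25],"fingers":2.2},{"slide":[-1.2,8.0,8],"dr":[0,0,-25],"fingers":2.2},{"slide":[-1.2,8.0,8],"dr":[0,0,-25],"fingers":2.2}]'
python3 - <<'E'
from h import *
s=ctrl.get_state();print(own(s["tool_pos"]))
for n in("scene","side"):
  p=ctrl.snapshot(n)
  for t in ("fob_red","fob_green","fob_blue"):
    for d in ctrl.tip_of(t,p)[:2]: print(n,t,round(d["conf"],2),own(ray(p,d["location"],0)).round(3))
E
```

```text
clock: 18.03
tool_pos: [0.5255, 0.1933, 0.092]
tool_rot: [[0.106, 0.994, 0.013], [0.994, -0.106, 0.003], [0.004, 0.013, -1.0]]
contact_force: [2.3, -0.5, 1.9]
finger_gap: 0.0219
grasp_force: 0.0
[ 0.01694005 -0.03256491]
scene fob_red 0.74 [-0.036  0.025]
scene fob_red 0.64 [ 0.231 -0.575]
scene fob_green 0.84 [0.003 0.031]
scene fob_blue 0.69 [ 0.22  -0.357]
side fob_red 0.62 [-0.036  0.039]
side fob_red 0.43 [-0.072 -0.388]
side fob_green 0.52 [0.019 0.027]
side fob_green 0.44 [ 0.069 -0.267]
side fob_blue 0.73 [ 0.221 -0.364]
```

```bash
python3 -m pendant '[{"slide":[13.6,-41.4,0.5],"dr":[0,0,27],"fingers":1.8},{"slide":[13.6,-41.4,0.5],"dr":[0,0,27],"fingers":1.8},{"slide":[13.6,-41.4,0.5],"dr":[0,0,27],"fingers":1.8},{"slide":[13.6,-41.4,0.5],"dr":[0,0,27],"fingers":1.8},{"slide":[13.6,-41.4,0.5],"dr":[0,0,27],"fingers":1.8},{"slide":[13.6,-41.4,0.5],"dr":[0,0,27],"fingers":1.8},{"slide":[13.6,-41.4,0.5],"dr":[0,0,27],"fingers":1.8},{"slide":[13.6,-41.4,0.5],"dr":[0,0,27],"fingers":1.8},{"slide":[13.6,-41.4,0.5],"dr":[0,0,27],"fingers":1.8},{"slide":[13.6,-41.4,0.5],"dr":[0,0,27],"fingers":1.8},{"slide":[13.6,-41.4,0.5],"dr":[0,0,27],"fingers":1.8},{"slide":[13.6,-41.4,0.5],"dr":[0,0,27],"fingers":1.8},{"slide":[13.6,-41.4,0.5],"dr":[0,0,27],"fingers":1.8},{"slide":[13.6,-41.4,-3],"dr":[0,0,27],"fingers":1.8},{"slide":[13.6,-41.4,-6],"dr":[0,0,27],"fingers":1.8},{"slide":[13.6,-41.4,-8.2],"dr":[0,0,27],"fingers":1.8},{"slide":[13.6,-41.4,-8.2],"dr":[0,0,27],"fingers":1.8},{"slide":[13.6,-41.4,-8.2],"dr":[0,0,27],"fingers":1.8},{"slide":[13.6,-41.4,-8.2],"dr":[0,0,27],"fingers":1.8}]'
python3 - <<'E'
from h import *
s=ctrl.get_state();print(own(s["tool_pos"]))
E
```

```text
clock: 20.02
tool_pos: [0.6557, -0.2198, 0.0011]
tool_rot: [[-0.359, 0.933, -0.001], [0.933, 0.359, 0.001], [0.001, -0.001, -1.0]]
contact_force: [-0.0, 0.4, -0.4]
finger_gap: 0.0178
grasp_force: 0.0
[ 0.24407682 -0.40145081]
```

```bash
python3 -m pendant '[{"slide":[0.3,0.5,0.3],"dr":[0,0,0],"fingers":1.8},{"slide":[0.1,1.2,0.3],"dr":[0,0,0],"fingers":1.8},{"slide":[-0.23,2.0,0.3],"dr":[0,0,0],"fingers":1.8},{"slide":[-0.72,3.28,0.3],"dr":[0,0,0],"fingers":1.8},{"slide":[-1.21,4.57,0.3],"dr":[0,0,0],"fingers":1.8},{"slide":[-1.7,5.85,0.3],"dr":[0,0,0],"fingers":1.8},{"slide":[-2.19,7.14,0.3],"dr":[0,0,0],"fingers":1.8},{"slide":[-2.68,8.42,0.3],"dr":[0,0,0],"fingers":1.8},{"slide":[-3.17,9.7,0.3],"dr":[0,0,0],"fingers":1.8},{"slide":[-3.66,11.0,0.3],"dr":[0,0,0],"fingers":1.8},{"slide":[-4.15,12.3,0.3],"dr":[0,0,0],"fingers":1.8},{"slide":[-4.64,13.6,0.3],"dr":[0,0,0],"fingers":1.8},{"slide":[-5.13,14.85,0.3],"dr":[0,0,0],"fingers":1.8},{"slide":[-5.62,16.1,0.3],"dr":[0,0,0],"fingers":1.8},{"slide":[-6.11,17.4,0.3],"dr":[0,0,0],"fingers":1.8},{"slide":[-6.6,18.7,0.3],"dr":[0,0,0],"fingers":1.8},{"slide":[-7.09,20.0,0.3],"dr":[0,0,0],"fingers":1.8},{"slide":[-7.58,21.3,0.3],"dr":[0,0,0],"fingers":1.8},{"slide":[-8.0,22.4,0.3],"dr":[0,0,0],"fingers":1.8},{"slide":[-8.4,23.4,0.3],"dr":[0,0,0],"fingers":1.8}]'
python3 - <<'E'
from h import *
s=ctrl.get_state();print(own(s["tool_pos"]))
for n in("scene","side"):
  p=ctrl.snapshot(n)
  for t in ("fob_blue","polish_tin","tape_roll"):
    for d in ctrl.tip_of(t,p)[:2]: print(n,t,round(d["conf"],2),own(ray(p,d["location"],0)).round(3))
E
```

```text
clock: 21.68
tool_pos: [0.5718, 0.0137, 0.0048]
tool_rot: [[-0.358, 0.934, -0.0], [0.934, 0.358, -0.0], [0.0, -0.0, -1.0]]
contact_force: [0.1, 0.4, -0.2]
finger_gap: 0.0181
grasp_force: 0.1
[ 0.10571988 -0.19548402]
scene fob_blue 0.54 [ 0.087 -0.17 ]
scene polish_tin 0.65 [ 0.074 -0.264]
scene tape_roll 0.61 [ 0.234 -0.161]
side fob_blue 0.73 [ 0.07 -0.27]
side fob_blue 0.5 [ 0.089 -0.15 ]
side polish_tin 0.56 [ 0.071 -0.27 ]
side tape_roll 0.78 [ 0.217 -0.164]
```

```bash
python3 -m pendant '[{"slide":[-0.41,1.17,0],"dr":[0,0,0],"fingers":1.8},{"slide":[-0.82,2.35,0],"dr":[0,0,0],"fingers":1.8},{"slide":[-1.24,3.52,0],"dr":[0,0,0],"fingers":1.8},{"slide":[-1.65,4.7,0],"dr":[0,0,0],"fingers":1.8},{"slide":[-2.06,5.87,0],"dr":[0,0,0],"fingers":1.8},{"slide":[-2.47,7.05,0],"dr":[0,0,0],"fingers":1.8},{"slide":[-2.9,8.2,0],"dr":[0,0,0],"fingers":1.8},{"slide":[-3.3,9.4,0],"dr":[0,0,0],"fingers":1.8},{"slide":[-3.32,10.14,0],"dr":[0,0,-4.7],"fingers":1.8},{"slide":[-3.33,10.87,0],"dr":[0,0,-9.4],"fingers":1.8},{"slide":[-3.35,11.6,0],"dr":[0,0,-14.1],"fingers":1.8},{"slide":[-3.37,12.35,0],"dr":[0,0,-18.8],"fingers":1.8},{"slide":[-3.39,13.1,0],"dr":[0,0,-23.5],"fingers":1.8},{"slide":[-3.4,13.8,0],"dr":[0,0,-28.2],"fingers":1.8},{"slide":[-3.42,14.56,0],"dr":[0,0,-33],"fingers":1.8},{"slide":[-3.2,15.5,0],"dr":[0,0,-33],"fingers":1.8},{"slide":[-2.95,16.4,0],"dr":[0,0,-33],"fingers":1.8},{"slide":[-2.75,17.3,0],"dr":[0,0,-33],"fingers":1.8},{"slide":[-2.57,18.0,0],"dr":[0,0,-33],"fingers":1.8},{"slide":[-2.57,18.0,0],"dr":[0,0,-33],"fingers":1.8}]'
python3 - <<'E'
from h import *
s=ctrl.get_state();print(own(s["tool_pos"]))
for n in("scene","side"):
  p=ctrl.snapshot(n)
  for t in ("fob_red","fob_green","fob_blue"):
    for d in ctrl.tip_of(t,p)[:2]: print(n,t,round(d["conf"],2),own(ray(p,d["location"],0)).round(3))
E
```

```text
clock: 23.75
tool_pos: [0.5471, 0.1939, 0.005]
tool_rot: [[0.207, 0.978, 0.001], [0.978, -0.207, 0.0], [0.001, 0.001, -1.0]]
contact_force: [-0.2, 0.3, 0.2]
finger_gap: 0.0183
grasp_force: 0.0
[ 0.03780238 -0.02672147]
scene fob_red 0.69 [-0.035  0.026]
scene fob_red 0.52 [-0.062 -0.39 ]
scene fob_green 0.55 [ 0.222 -0.157]
scene fob_green 0.51 [0.007 0.039]
scene fob_blue 0.76 [0.023 0.005]
scene fob_blue 0.52 [ 0.004 -0.   ]
side fob_red 0.5 [-0.071 -0.392]
side fob_red 0.47 [-0.034  0.059]
side fob_green 0.43 [0.006 0.031]
side fob_green 0.25 [-0.002  0.014]
side fob_blue 0.53 [0.03  0.007]
```

Blue is in. I back off, lift clear and inspect.

```bash
python3 -m pendant '[{"slide":[-0.3,-1.0,0],"dr":[0,0,0],"fingers":1.8},{"slide":[-0.5,-2.0,0],"dr":[0,0,0],"fingers":1.8},{"slide":[-0.5,-2.0,3],"dr":[0,0,0],"fingers":1.8},{"slide":[-0.5,-2.0,7],"dr":[0,0,0],"fingers":1.8},{"slide":[-1,-6,12],"dr":[0,0,0],"fingers":1.8},{"slide":[-4,-14,16],"dr":[0,0,0],"fingers":1.8},{"slide":[-8,-24,16],"dr":[0,0,0],"fingers":1.8},{"slide":[-8,-24,16],"dr":[0,0,0],"fingers":1.8},{"slide":[-8,-24,16],"dr":[0,0,0],"fingers":1.8},{"slide":[-8,-24,16],"dr":[0,0,0],"fingers":1.8},{"slide":[-8,-24,16],"dr":[0,0,0],"fingers":1.8},{"slide":[-8,-24,16],"dr":[0,0,0],"fingers":1.8}]'
python3 - <<'E'
from h import *
p=ctrl.snapshot("scene");im=cv2.cvtColor(p["pixels"],cv2.COLOR_RGB2BGR)
cv2.imwrite("pics/end.png",cv2.resize(im[100:310,195:475],(800,600),interpolation=cv2.INTER_CUBIC))
for t in "fob_red fob_green fob_blue polish_tin padlock tape_roll candle_jar".split():
    for d in ctrl.tip_of(t,p)[:2]: print(t,round(d["conf"],2),own(ray(p,d["location"],0)).round(3))
E
```

```text
clock: 25.15
tool_pos: [0.466, -0.0504, 0.1657]
tool_rot: [[0.214, 0.977, 0.002], [0.977, -0.214, -0.001], [-0.0, 0.002, -1.0]]
contact_force: [-0.2, 0.6, 0.1]
finger_gap: 0.018
grasp_force: 0.0
fob_red 0.49 [-0.033  0.023]
fob_red 0.43 [-0.071 -0.397]
fob_green 0.8 [0.009 0.036]
polish_tin 0.83 [ 0.072 -0.272]
padlock 0.65 [-0.069 -0.235]
padlock 0.49 [ 0.24  -0.574]
tape_roll 0.61 [ 0.229 -0.164]
candle_jar 0.7 [ 0.295 -0.192]
```

View pics/end.png

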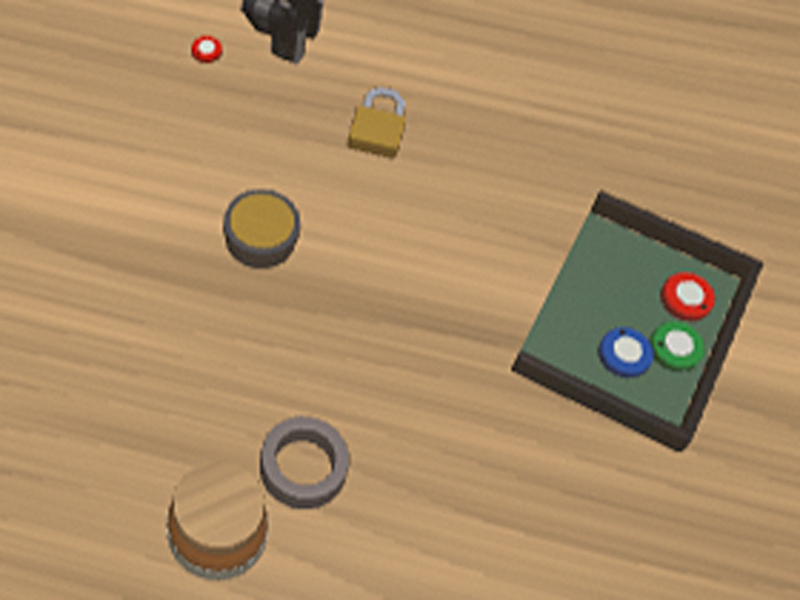

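Red (688,295), green (678,345) and blue (627,350) all lie well inside the tray. The tin, padlock, tape and jar are in place and the gripper is clear.

```bash
python3 -c "
from plant import ctrl
print(ctrl.job_done())"
```

```text
the job is handed in; nothing more can be done
None
```

All three fobs (the larger red, green and blue) were pushed into the key tray and lie wholly inside it, the other things on the console look unmoved in the pictures, the gripper is clear, and I handed the job in at about 25 s; the hand-in returned no verdict.

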